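Fit a fish-cake mould plate and run its wing nut down

ROBOT

A 6-joint arm with a two-finger parallel gripper is mounted at the origin on the work surface. World frame = base frame: x ahead of the robot, y to its left, z up, the work surface at z = 0. Lengths are in m, angles in rad, forces in N, time in s.
With the tool pointing down it reaches from about 0.35 to 0.8 m from the base axis. Payload 7.3 kg.
Tool frame: the origin (TCP) lies between the finger pads; the fingertips stand 25 mm ahead of it and the grasp point (between the pads) lies 6 mm ahead of it (r.tip_extent is the distance from the TCP to the fingertips, in m); z points along the fingers, y is the direction in which the jaws open and shut (so a half turn about z gives the same grasp; the last joint's range is limited). The gripper opens to 85 mm and grips with 20 to 120 N. Pads are 22 mm wide; open, the fingers measure 114 mm over their backs; the gripper's body (76 mm by 85 mm) begins 54 mm behind the grasp point. The pads swing forward as they close: fully open they stand 13 mm farther back than shut.
Start: joints at [-0.146, 0.342, 1.524, -0, 1.275, -0.146], TCP at [0.525, 0, 0.256] pointing down, gripper open.
Joint ranges: [-2.53, 2.53], [-0.77, 2.02], [0.04, 2.7], [-1, 4.14], [0.28, 2.66], [-3.11, 3.11]. Speed limits (rad/s): [2.57, 2.57, 3.14, 3.14, 3.14, 3.14].

INTERFACE

Orientations are given as a unit quaternion [x, y, z, w].
In Python, from workcell import r, command_gripper, optics gives the robot as it stands. The module is installed in compiled form; this text tells all that it offers. Calls block until the motion is done:
- r.reach(position, orientation): joint-space move of the TCP to a pose.
- r.move_straight(position, orientation=None, speed=0.15, max_force=None): straight line of the TCP; orientation=None keeps the orientation; speed is the mean speed in m/s. With max_force (N) it stops when the force on the tool has changed by that much, and returns True; else False.
- r.movej(angles): joint-space move.
- command_gripper(opening, force=None): finger opening in m; force is the grip in N (None keeps the last); returns when the fingers have stopped.
- r.hold(seconds).
- r.solve_ik(position, orientation): joint angles nearest the present ones, or None.
- r.read_state(): the state.
- optics.get_image(name): name is "scene" or "side" or "wrist"; returns (picture, depth): 420x560x3 uint8, red, green, blue; 420x560 float32, m along the optical axis (not along the pixel's ray), 0 where there is no reading.
- optics.camera_model(name): a dict with "K" (3x3 intrinsics, pixels), "k1" (the pictures are not rectified: a ray, as slopes to the right and down, at radius r is drawn at 1 + k1 r^2 times it, then the intrinsics apply), "R" (3x3) and "t" (3): a world point X has camera coordinates R X + t; the wrist camera has in their place "tool_from_camera" (4x4, takes a point from camera to tool coordinates, whose origin is the TCP and whose axes are the flange's). Camera axes: x right, y down, z forward; pixel columns grow to the right and rows downward; lengths in m; the calibration is good to about 2 mm. A picture is of the moment at which its call begins: read the wrist's pose just before it. camera_model takes no time and is no camera call.
A pose or a line that the arm cannot do raises r.PlanningError and nothing moves.
- r.finish_job(): hands the job in, once; it reports no verdict.
The state is a dict: "time_s": time; "joint_positions": joint angles; "dq": joint speeds; "tau": joint torques, N m; "eef_pos": TCP position; "eef_rot": TCP orientation; "contact_force": force on the tool from outside, world axes, zero at the start; "torque": the same for the moment, N m; "grip_width": finger opening in m.
Only numpy, scipy, OpenCV 4.12 (cv2) and the standard library are available. Lean on these libraries where they do the work, as an engineer would, in place of code of your own. Each camera call takes 0.05 s, during which the arm holds its last target.

TASK

Fit the loose mould plate in the near half of the fish-cake baker: push its upright tab with your fingertips until the plate is fully home against the end lip, with its slotted ear under the loose wing nut, then turn that wing nut clockwise with repeated fingertip strokes against its wings until it stops, seated on the ear. Push and stroke only: do not pinch the tab or the nut between the fingers, do not lift the plate, and leave the jug, pot, brush and timer where they are.

Things in the scene. Friction and masses are not known exactly. Their poses are not given: they have to be found in the camera images.
- baker: Baking machine, bare metal, fixed. Origin on the table under the near half's middle in x; z up, y along the plate's slide, x to the far half. The near half is a flat bed 90 mm above the table, x -95 to 95, y -140 to 205 mm; guide bars along y, 9 mm high, inner faces at x +-77 mm. Its far half (x 101 to 363 mm) is folded open flat, an equal plate and wing nut already tight in it: not part of the job.
- end_lip (a point): On the bed at the middle of the end lip's face (baker x 0, y -60, z 90 mm; axes as the baker's). The lip is two blocks 9 mm high either side, at x = +-25 to +-75 mm, that face +y: the plate is home when its -y edge rests on them.
- stud_foot (a point): Foot on the bed of the fixed upright stud that carries the wing nut (baker x 0, y -85, z 90 mm; axes as the baker's), 12 mm thick, 40 mm tall. 40 mm from it to -y is the inner face of an upright end cheek along the whole x width, 34 mm above the bed: only 3 mm beside the wing tips.
- mould_plate: The loose cast plate with two fish-shaped moulds in its top, 150 (x) x 180 (y) x 12 mm, about 0.75 kg, flat on the bed with 2 mm play to the guides. Origin mid-underside, axes as the baker's. Starts 42 to 70 mm short of home, slides to -y; home is y 30 mm in the baker's frame. From its -y edge an ear 40 mm wide, 12 mm thick reaches 45 mm out, with an 18 mm slot open to -y for the stud.
- push_tab (a point): Centre of the upright cast tab at the middle of the plate's +y edge: 50 mm along x, 10 mm thick in y (outer face flush with the plate's edge, 5 mm to +y of this point), 20 mm high (12 to 32 mm above the bed). Axes as the plate's. Push its outer face towards -y.
- nut_wings (a point): On the axis of the near half's steel wing nut at mid-height of its wings, turning with it: x along the wings, z up. 74 mm over the wing tips; each wing ends in an upright round lobe 21 mm across, 6 mm thick, centred 26.5 mm from the axis at this height. The hub is a cone 28 mm wide at its foot on a captive 34 mm washer, whose underside is 22.5 mm below. Seated: 125 mm above the table.
- wing_nut (a joint): Turn of that wing nut, rad: 0 = seated on the ear (hard stop), growing anticlockwise from above as it is unscrewed; starts at 7.5 to 12.5. Clockwise tightens, lowering it 3 mm a turn. Loose on its thread: about 0.03 N m of friction (1 to 1.5 N at a wing); it stays where it is left. Seated, the wings' x axis is 0.5 rad anticlockwise of the baker's x axis.
- batter_jug: Steel mug-shaped batter jug standing on the table at the baker's -y end, 84 mm across, 100 mm tall; origin under its middle. Leave alone.
- oil_pot: White ceramic oil pot on the table at the baker's -y end, 76 mm across, 55 mm tall; origin under its middle. Leave alone.
- oil_brush: Brush, 190 mm long, lying on the table in front of the baker. Leave alone.
- timer: Round white kitchen timer, 60 mm across, 36 mm tall, on the table at the baker's +y end; origin under its middle. Leave alone.

How it is judged:
By the outcome, as a careful person would: the job done as asked, in the order asked, and still so for the second after the job is handed in, with the robot touching nothing.
It also fails if it takes over 64 s, if anything falls off the work surface, if the arm or the gripper's body presses on something with over 40 N, if the wrist force passes 120 N, or if a joint passes its speed limit or range.

## Working session

There is one attempt and no reset: what is moved stays moved. The work goes in short steps, each a Python script; the robot and the scene stay as the last script left them, time stands still between calls to the robot, and variables do not carry over. Pictures are saved under pics/ and viewed, and the job is handed in when it is done.

```bash
mkdir -p pics; ls; python3 - <<'E'
from workcell import r, optics
import cv2, numpy as np
s=r.read_state(); print(s['time_s'],s['eef_pos'],s['eef_rot'],r.tip_extent)
for n in ['scene','side','wrist']:
    p,d=optics.get_image(n); cv2.imwrite(f'pics/{n}0.png',p[:,:,::-1]); np.save(f'pics/{n}0.npy',d)
    print(n,optics.camera_model(n))
E
```

```text
pics
0.0 [5.24636564e-01 5.40679608e-05 2.55613459e-01] [ 7.07113884e-01  7.07099257e-01 -4.73379965e-04 -6.09546499e-04] 0.025
scene {'K': array([[438.15613357,   0.        , 279.76963489],
       [  0.        , 438.15613357, 209.0746934 ],
       [  0.        ,   0.        ,   1.        ]]), 'k1': -0.13224133551406483, 'R': array([[ 0.20313916,  0.9791466 , -0.00253218],
       [ 0.62644141, -0.13195169, -0.76821866],
       [-0.75253282,  0.15446903, -0.64018253]]), 't': array([-0.17333225, -0.27289502,  1.34798127])}
side {'K': array([[404.42035403,   0.        , 275.85210635],
       [  0.        , 404.42035403, 215.305867  ],
       [  0.        ,   0.        ,   1.        ]]), 'k1': 0.01921636139493013, 'R': array([[ 0.9726157 , -0.23145867,  0.02110895],
       [-0.13391889, -0.63233101, -0.76303553],
       [ 0.18995903,  0.73931345, -0.64601176]]), 't': array([-0.55096532,  0.19219676,  0.76001348])}
wrist {'K': array([[326.45872591,   0.        , 273.39325083],
       [  0.        , 326.45872591, 209.37646186],
       [  0.        ,   0.        ,   1.        ]]), 'k1': 0.004608922420728031, 'tool_from_camera': array([[ 2.78241950e-04, -9.55406937e-01, -2.95292239e-01,
         7.58414278e-02],
       [ 9.99999533e-01,  5.39169963e-04, -8.02204974e-04,
        -7.38353139e-04],
       [ 9.25644903e-04, -2.95291878e-01,  9.55406641e-01,
        -1.17516410e-01],
       [ 0.00000000e+00,  0.00000000e+00,  0.00000000e+00,
         1.00000000e+00]])}
```

View pics/scene0.png

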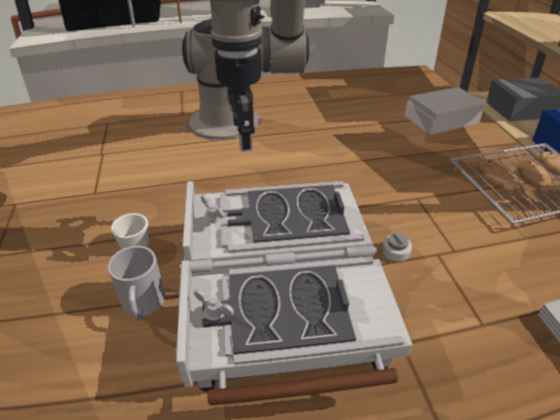

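View pics/side0.png

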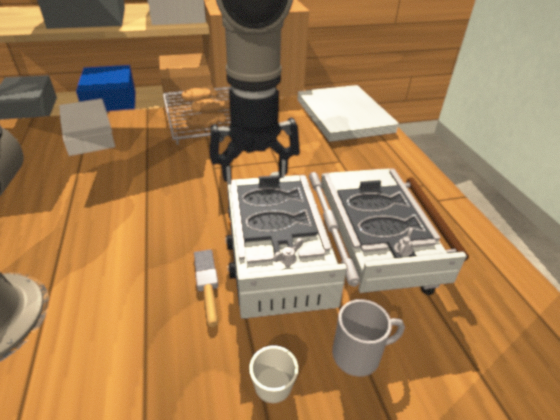

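View pics/wrist0.png

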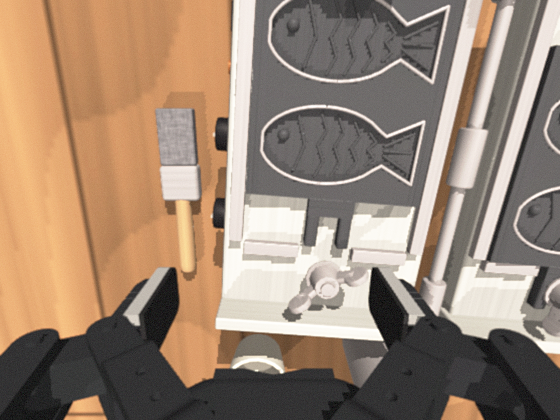

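```bash
cat > h.py <<'E'
from workcell import r, command_gripper, optics
import cv2, numpy as np
from scipy.spatial.transform import Rotation as Ro
def snap(n,tag):
    s=r.read_state(); p,d=optics.get_image(n); cv2.imwrite(f'pics/{tag}.png',p[:,:,::-1]); np.savez(f'pics/{tag}.npz',p=p,d=d,pos=s['eef_pos'],rot=s['eef_rot'],n=n)
    return L(tag)
class L:
    def __init__(s,tag):
        z=np.load(f'pics/{tag}.npz'); s.p=z['p'];s.d=z['d'];m=optics.camera_model(str(z['n']));s.m=m
        if 'R' in m: s.Rwc=m['R'].T; s.c=-m['R'].T@m['t']
        else:
            T=m['tool_from_camera'];Rt=Ro.from_quat(z['rot']).as_matrix()
            s.Rwc=Rt@T[:3,:3]; s.c=Rt@T[:3,3]+z['pos']
        s.K=m['K']; s.dist=np.array([m['k1'],0,0,0,0.])
    def rays(s,uv):
        uv=np.asarray(uv,float).reshape(-1,1,2); q=cv2.undistortPoints(uv,s.K,s.dist)[:,0]
        return np.c_[q,np.ones(len(q))]@s.Rwc.T
    def plane(s,uv,z):
        d=s.rays(uv); return s.c+d*((z-s.c[2])/d[:,2])[:,None]
    def depth(s,uv):
        uv=np.asarray(uv).reshape(-1,2); d=s.rays(uv)
        return s.c+d*s.d[uv[:,1].astype(int),uv[:,0].astype(int)][:,None]
    def proj(s,X):
        X=(np.asarray(X,float).reshape(-1,3)-s.c)@s.Rwc
        return cv2.projectPoints(X,np.zeros(3),np.zeros(3),s.K,s.dist)[0][:,0]
def bw(B,p): # baker xy yaw, baker point -> world
    x,y,a=B; p=np.asarray(p,float).reshape(-1,3); c,s=np.cos(a),np.sin(a)
    return np.c_[x+c*p[:,0]-s*p[:,1], y+s*p[:,0]+c*p[:,1], p[:,2]]
E
python3 - <<'E'
from h import *
w=snap('wrist','w1')
v=cv2.resize(w.p[0:350,190:500],None,fx=2.5,fy=1.7)[:, :, ::-1]
v=cv2.resize(w.p[180:350,200:460],None,fx=3,fy=3,interpolation=cv2.INTER_CUBIC)
cv2.imwrite('pics/w1z.png',v[:,:,::-1])
us=range(215,470,8)
for row in (60,150,250): print(row,[tuple(np.round(q*1000).astype(int)) for q in w.depth([(u,row) for u in us])])
E
```

```text
60 [(np.int64(462), np.int64(124), np.int64(1)), (np.int64(471), np.int64(124), np.int64(2)), (np.int64(489), np.int64(113), np.int64(87)), (np.int64(497), np.int64(111), np.int64(100)), (np.int64(503), np.int64(112), np.int64(99)), (np.int64(510), np.int64(111), np.int64(102)), (np.int64(516), np.int64(111), np.int64(102)), (np.int64(522), np.int64(111), np.int64(102)), (np.int64(528), np.int64(111), np.int64(103)), (np.int64(534), np.int64(112), np.int64(97)), (np.int64(540), np.int64(112), np.int64(96)), (np.int64(547), np.int64(112), np.int64(96)), (np.int64(553), np.int64(112), np.int64(97)), (np.int64(559), np.int64(112), np.int64(97)), (np.int64(565), np.int64(112), np.int64(97)), (np.int64(571), np.int64(112), np.int64(98)), (np.int64(577), np.int64(112), np.int64(97)), (np.int64(583), np.int64(112), np.int64(99)), (np.int64(590), np.int64(112), np.int64(98)), (np.int64(596), np.int64(112), np.int64(98)), (np.int64(603), np.int64(112), np.int64(95)), (np.int64(608), np.int64(111), np.int64(99)), (np.int64(615), np.int64(112), np.int64(97)), (np.int64(619), np.int64(111), np.i
[... 2606 characters left out ...]
nt64(91)), (np.int64(596), np.int64(-50), np.int64(94)), (np.int64(602), np.int64(-48), np.int64(98)), (np.int64(610), np.int64(-49), np.int64(97)), (np.int64(618), np.int64(-49), np.int64(95)), (np.int64(626), np.int64(-50), np.int64(94)), (np.int64(634), np.int64(-51), np.int64(91)), (np.int64(642), np.int64(-52), np.int64(89)), (np.int64(648), np.int64(-50), np.int64(94)), (np.int64(652), np.int64(-47), np.int64(100)), (np.int64(709), np.int64(-92), np.int64(0)), (np.int64(720), np.int64(-92), np.int64(-1)), (np.int64(679), np.int64(-51), np.int64(92)), (np.int64(685), np.int64(-50), np.int64(94)), (np.int64(705), np.int64(-59), np.int64(73)), (np.int64(706), np.int64(-54), np.int64(84))]
```

View pics/w1z.png

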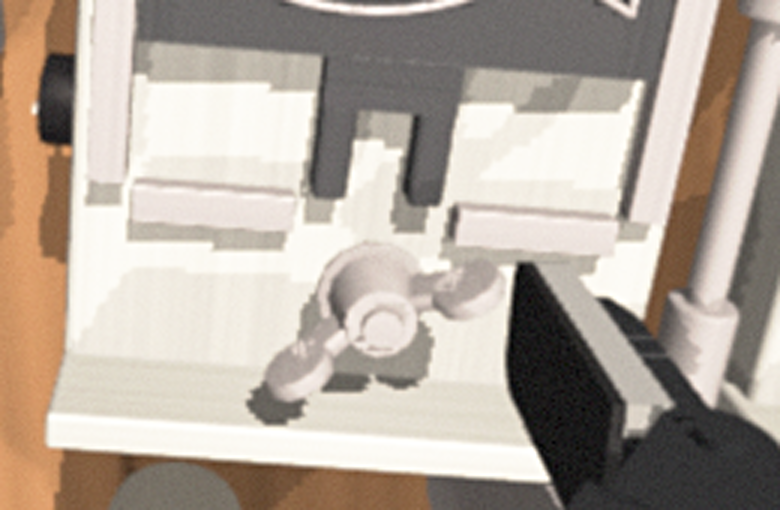

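```bash
python3 - <<'E'
from h import *
w=L('w1')
z2=lambda a:np.array([(200+(x+.5)/3-.5,180+(y+.5)/3-.5) for x,y in a])
P=w.plane(z2([(133,178),(294,190),(455,204),(615,220)]),.099)
print(P.round(4))
Q=np.array([(-.075,-.06),(-.025,-.06),(.025,-.06),(.075,-.06)])
m=P[:,:2].mean(0); q=Q.mean(0); H=(Q-q).T@(P[:,:2]-m); a=np.arctan2(H[0,1]-H[1,0],H[0,0]+H[1,1])
c,s=np.cos(a),np.sin(a); t=m-np.array([[c,-s],[s,c]])@q
B=(t[0],t[1],a); print('B',B, (P[:,:2]-bw(B,np.c_[Q,Q[:,0]*0])[:,:2]).round(4))
print('stud',bw(B,(0,-.085,.13)), w.plane(z2([(383,328)]),.13),w.depth(z2([(383,328)]).round()))
# overlay
v=cv2.resize(w.p,None,fx=1.4,fy=1.4)[:,:,::-1].copy()
def line(pts):
    uv=w.proj(bw(B,pts))*1.4
    cv2.polylines(v,[uv.astype(int).reshape(-1,1,2)],False,(0,0,255),1)
for x in(-.077,.077): line([(x,y,.099) for y in np.linspace(-.05,.19,20)])
for x in(-.095,.095): line([(x,y,.090) for y in np.linspace(-.12,.2,20)])
for k in(-1,1): line([(k*.025,-.06,.099),(k*.075,-.06,.099)])
line([(-.095,-.125,.124),(.095,-.125,.124)])
line([(0,-.085,.09),(0,-.085,.13)])
cv2.imwrite('pics/ov1.png',v)
E
```

```text
[[ 0.497  -0.0369  0.099 ]
 [ 0.5456 -0.0408  0.099 ]
 [ 0.5947 -0.0453  0.099 ]
 [ 0.6438 -0.0505  0.099 ]]
B (np.float64(0.5758110165210958), np.float64(0.016349920609061236), np.float64(-0.09244993589795698)) [[ 0.0014 -0.0005]
 [ 0.0003  0.0003]
 [-0.0005  0.0004]
 [-0.0011 -0.0002]]
stud [[ 0.56796396 -0.06828709  0.13      ]] [[ 0.56913442 -0.06947574  0.13      ]] [[ 0.56877384 -0.06921694  0.1304341 ]]
```

View pics/ov1.png

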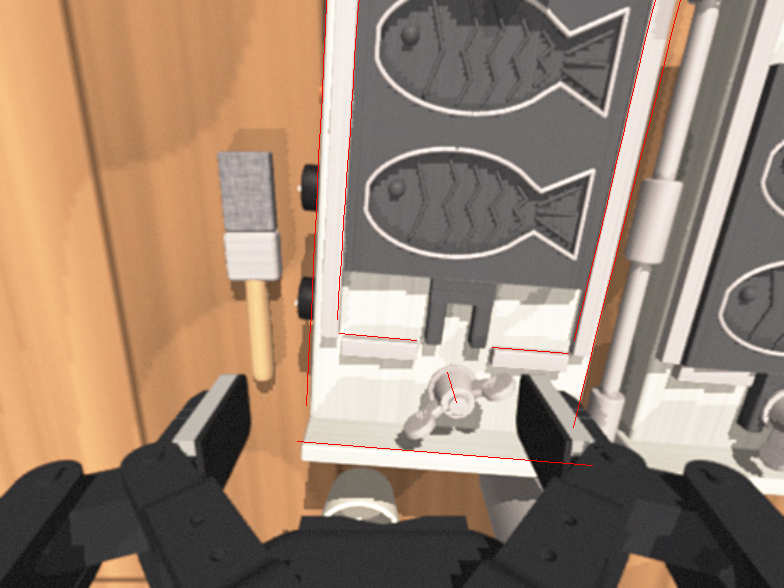

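```bash
cat >> h.py <<'E'
B=(0.5763,0.0157,-0.0924)
Q0=(Ro.from_euler('z',B[2])*Ro.from_quat([.70710678,.70710678,0,0])).as_quat()
def fs():
    s=r.read_state(); p=s['eef_pos']; c,q=np.cos(B[2]),np.sin(B[2]); d=p[:2]-np.array(B[:2])
    return round(s['time_s'],2),'baker',np.round([c*d[0]+q*d[1],-q*d[0]+c*d[1],p[2]],4),'F',np.round(s['contact_force'],2)
E
python3 - <<'E'
from h import *
w=L('w1')
z2=lambda a:np.array([(200+(x+.5)/3-.5,180+(y+.5)/3-.5) for x,y in a])
def tob(P):
    c,q=np.cos(B[2]),np.sin(B[2]); d=P[:,:2]-np.array(B[:2]); return np.c_[c*d[:,0]+q*d[:,1],-q*d[:,0]+c*d[:,1]].round(4)
print('plate edge',tob(w.plane(z2([(200,47),(550,73)]),.102)))
print('lobes',w.depth(z2([(300,372),(468,290)]).round()), tob(w.depth(z2([(300,372),(468,290)]).round())))
command_gripper(0.0,40)
r.reach(bw(B,(0,.222,.2))[0],Q0); print(fs())
r.move_straight(bw(B,(0,.222,.136))[0],speed=.12); print(fs())
w=snap('wrist','w2'); s=snap('scene','s2')
v=cv2.resize(s.p[160:300,160:420],None,fx=3,fy=3,interpolation=cv2.INTER_CUBIC); cv2.imwrite('pics/s2z.png',v[:,:,::-1])
E
```

```text
plate edge [[-0.0575 -0.0164]
 [ 0.0436 -0.0147]]
lobes [[ 0.54587142 -0.07988801  0.13632562]
 [ 0.59111563 -0.05476701  0.13444254]] [[-0.0215 -0.098 ]
 [ 0.0213 -0.0688]]
(1.96, 'baker', array([0.0003, 0.221 , 0.2004]), 'F', array([-0.73,  0.37, -0.93]))
(2.64, 'baker', array([0.0006, 0.2216, 0.1369]), 'F', array([-0.07,  0.32,  0.72]))
```

View pics/w2.png

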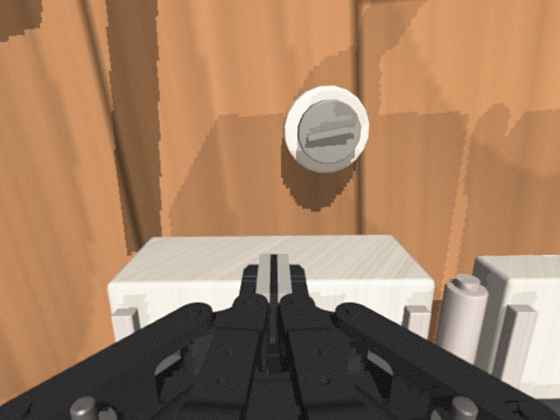

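View pics/s2z.png

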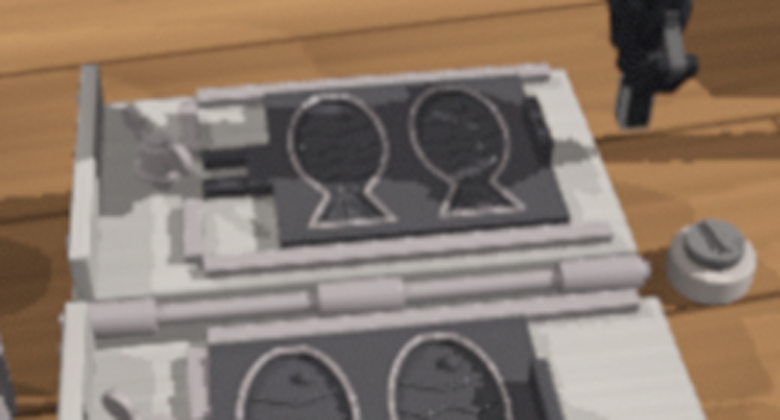

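```bash
python3 - <<'E'
from h import *
print(fs())
r.move_straight(bw(B,(0,.185,.136))[0],speed=.1); print(fs())
print(r.move_straight(bw(B,(0,.145,.136))[0],speed=.05,max_force=12)); print(fs())
print(r.move_straight(bw(B,(0,.118,.136))[0],speed=.03,max_force=14)); print(fs())
s=snap('scene','s3');snap('side','d3')
v=cv2.resize(s.p[160:300,160:420],None,fx=3,fy=3,interpolation=cv2.INTER_CUBIC); cv2.imwrite('pics/s3z.png',v[:,:,::-1])
E
```

```text
(2.74, 'baker', array([0.0007, 0.222 , 0.1373]), 'F', array([-0.09, -0.07,  0.52]))
(3.26, 'baker', array([0.0002, 0.1843, 0.1362]), 'F', array([-0.1 ,  1.18, -0.08]))
False
(4.21, 'baker', array([1.000e-04, 1.445e-01, 1.361e-01]), 'F', array([ 0.71, -0.  ,  0.2 ]))
True
(4.82, 'baker', array([-0.0006,  0.1291,  0.1358]), 'F', array([-0.63,  1.35,  1.81]))
```

View pics/s3z.png

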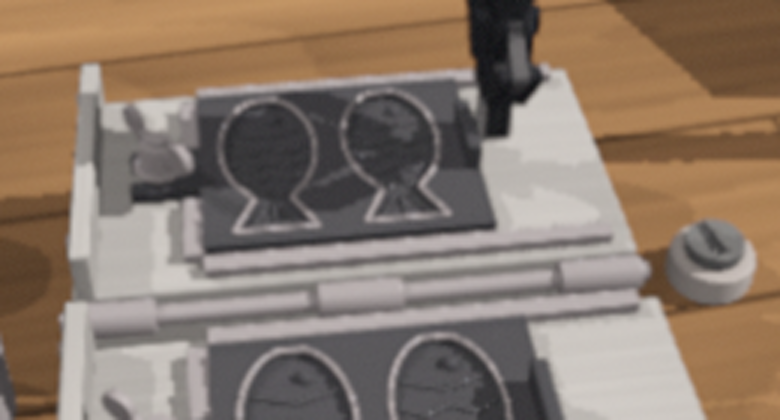

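```bash
python3 - <<'E'
from h import *
print(r.move_straight(bw(B,(0,.116,.136))[0],speed=.02,max_force=20)); print(fs())
r.move_straight(bw(B,(0,.145,.136))[0],speed=.1)
r.move_straight(bw(B,(0,.145,.22))[0],speed=.2)
r.reach(bw(B,(0,-.17,.23))[0],Q0); print(fs())
r.hold(.2)
w=snap('wrist','w4'); 
E
```

```text
True
(5.3, 'baker', array([-0.0009,  0.129 ,  0.1351]), 'F', array([0.73, 2.46, 2.07]))
(7.38, 'baker', array([ 1.000e-04, -1.689e-01,  2.296e-01]), 'F', array([ 0.7 , -0.28, -0.28]))
```

View pics/w4.png

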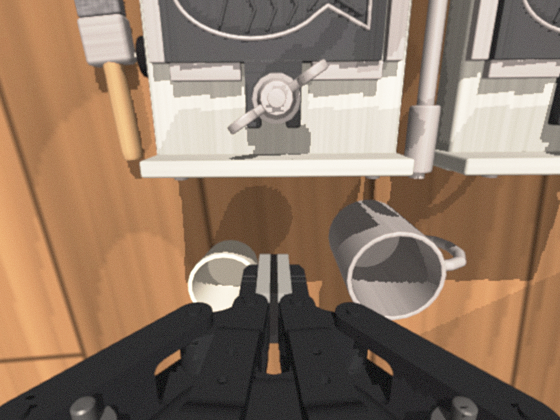

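```bash
python3 - <<'E'
from h import *
w=L('w4')
v=cv2.resize(w.p[30:190,130:420],None,fx=2.75,fy=2.75,interpolation=cv2.INTER_CUBIC); 
def tob(P):
    c,q=np.cos(B[2]),np.sin(B[2]); d=P[:,:2]-np.array(B[:2]); return np.c_[c*d[:,0]+q*d[:,1],-q*d[:,0]+c*d[:,1]].round(4)
print(bw(B,(0,-.085,.13)),'stud b',tob(w.plane([(276,97)],.13)), w.depth([(276,97),(276,86),(268,97)]).round(4))
L_=w.plane([(241,123),(315,71)],.138); print('lobes',tob(L_), tob(L_).mean(0)); d=np.diff(tob(L_),axis=0)[0]; print(np.arctan2(d[1],d[0]))
def line(pts):
    uv=(w.proj(bw(B,pts))-[130,30])*2.75
    cv2.polylines(v,[uv.astype(int).reshape(-1,1,2)],False,(255,0,0),1)
for k in(-1,1): line([(k*.025,-.06,.099),(k*.075,-.06,.099)])
line([(-.075,-.06,.102),(.075,-.06,.102)])
line([(-.095,-.125,.124),(.095,-.125,.124)])
cv2.imwrite('pics/w4z.png',v[:,:,::-1])
E
```

```text
[[ 0.56845717 -0.0689374   0.13      ]] stud b [[ 0.0007 -0.0861]] [[ 0.5691 -0.0701  0.1292]
 [ 0.5697 -0.0635  0.1272]
 [ 0.5641 -0.0697  0.131 ]]
lobes [[-0.021  -0.1016]
 [ 0.0237 -0.0717]] [ 0.00135 -0.08665]
0.5895497915858391
```

View pics/w4z.png

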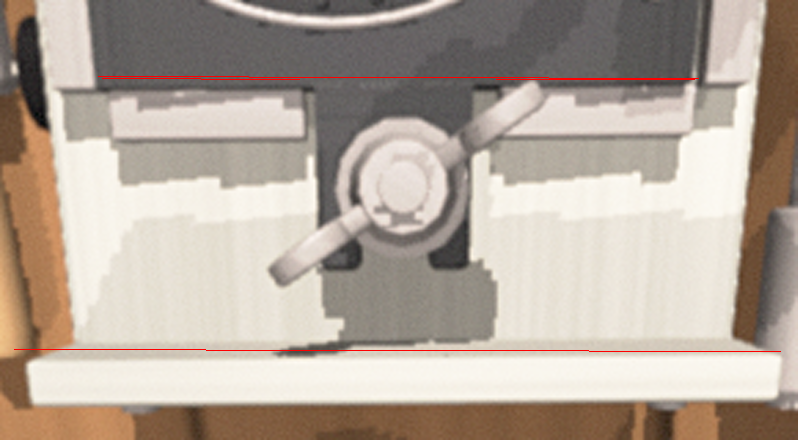

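```bash
cat >> h.py <<'E'
C=(0.0007,-0.0862); RF=.028; ZT=.126+.025; ZU=.172
def pt(deg,z,rr=RF): a=np.radians(deg); return bw(B,(C[0]+rr*np.cos(a),C[1]+rr*np.sin(a),z))[0]
def stroke(a0,a1,mf=8,step=20,speed=.06,first=False):
    if first: r.reach(pt(a0,ZU),Q0)
    else: r.move_straight(pt(a0,ZU),Q0,speed=.15)
    print(fs())
    if r.move_straight(pt(a0,ZT),Q0,speed=.1,max_force=6): print('touch on descent',fs()); return 'down'
    n=int(np.ceil((a0-a1)/step)); fm=[]
    for a in np.linspace(a0,a1,n+1)[1:]:
        st=r.move_straight(pt(a,ZT),Q0,speed=speed,max_force=mf)
        t,_,p,_,F=fs(); fm.append((round(a),np.round(np.degrees(np.arctan2(p[1]-C[1],p[0]-C[0])),1),F.tolist()))
        if st: print('STOP'); break
    for f in fm[::3] if not st else fm[-4:]: print(f)
    print(fs()); return st
def lift(): 
    s=r.read_state(); p=s['eef_pos'].copy(); p[2]=ZU; r.move_straight(p,Q0,speed=.12)
E
python3 - <<'E'
from h import *
print(stroke(84,0,first=True)); snap('side','d5'); lift(); s=snap('side','d5'); print(fs())
v=cv2.resize(s.p[150:320,200:480],None,fx=2.8,fy=2.8,interpolation=cv2.INTER_CUBIC); cv2.imwrite('pics/d5z.png',v[:,:,::-1])
E
```

```text
(8.19, 'baker', array([ 0.0037, -0.0575,  0.1719]), 'F', array([-0.07,  0.6 ,  0.13]))
(67, np.float64(65.8), [-0.67, 0.49, -0.51])
(17, np.float64(15.7), [-0.88, 0.04, -0.68])
(9.97, 'baker', array([ 0.0288, -0.0868,  0.151 ]), 'F', array([0.29, 0.37, 0.04]))
False
(10.39, 'baker', array([ 0.0287, -0.0866,  0.172 ]), 'F', array([ 0.08,  0.45, -0.27]))
```

View pics/d5z.png

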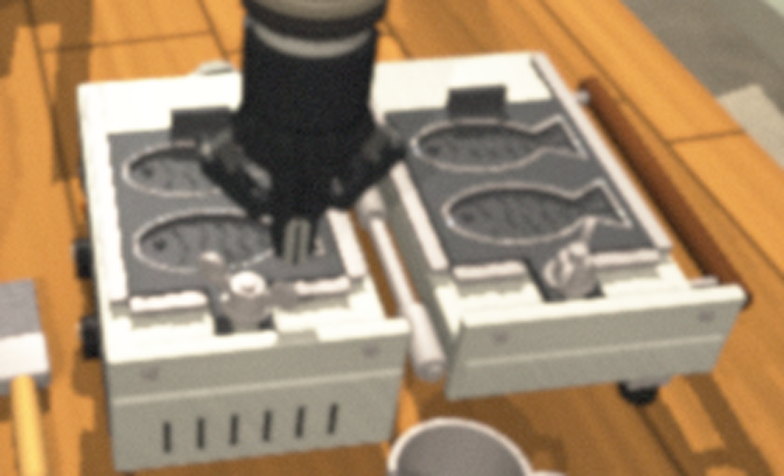

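```bash
python3 - <<'E'
from h import *
print(stroke(202,0)); lift(); s=snap('side','d6'); print(fs())
v=cv2.resize(s.p[150:320,200:480],None,fx=2.8,fy=2.8,interpolation=cv2.INTER_CUBIC); cv2.imwrite('pics/d6z.png',v[:,:,::-1])
E
```

```text
(10.91, 'baker', array([-0.0247, -0.0967,  0.172 ]), 'F', array([-0.7 ,  0.89, -0.59]))
(184, np.float64(-177.3), [-0.0, -0.1, 0.15])
(129, np.float64(127.5), [0.82, -0.01, 0.59])
(73, np.float64(73.0), [-0.07, -0.75, 1.01])
(18, np.float64(17.2), [1.25, -0.57, 0.22])
(14.57, 'baker', array([ 0.0288, -0.0868,  0.151 ]), 'F', array([-0.98,  0.39,  0.56]))
False
(14.94, 'baker', array([ 0.0288, -0.0868,  0.1719]), 'F', array([ 0.53,  0.05, -0.31]))
```

View pics/d6z.png

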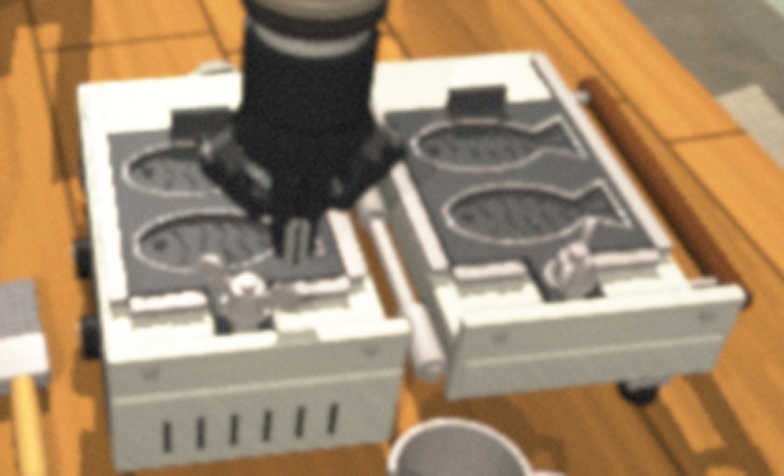

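```bash
python3 - <<'E'
from h import *
st=stroke(202,0); print(st)
if st is False:
    lift(); snap('side','d7'); print(fs()); print(stroke(202,20,step=15,speed=.05)); 
    lift()
s=snap('side','d8'); print(fs())
v=cv2.resize(s.p[150:320,200:480],None,fx=2.8,fy=2.8,interpolation=cv2.INTER_CUBIC); cv2.imwrite('pics/d8z.png',v[:,:,::-1])
E
```

```text
(15.46, 'baker', array([-0.0247, -0.0968,  0.1721]), 'F', array([ 1.3 , -0.31, -0.96]))
(184, np.float64(-177.3), [0.58, -0.46, 0.08])
(129, np.float64(127.5), [0.91, -0.71, 1.01])
(73, np.float64(73.0), [1.03, -0.14, 0.1])
(18, np.float64(17.2), [-0.49, -0.03, -0.28])
(19.12, 'baker', array([ 0.0288, -0.0868,  0.151 ]), 'F', array([0.1 , 0.53, 0.49]))
False
(19.49, 'baker', array([ 0.0288, -0.0868,  0.1719]), 'F', array([-0.56, -0.37, -0.14]))
(20.01, 'baker', array([-0.0248, -0.0968,  0.1721]), 'F', array([0.22, 0.62, 0.89]))
STOP
(90, np.float64(89.2), [-0.68, -0.57, 0.31])
(76, np.float64(75.1), [0.16, -0.53, -0.5])
(62, np.float64(61.1), [-0.27, 0.34, -0.7])
(48, np.float64(57.7), [-3.54, 5.19, 4.59])
(23.41, 'baker', array([ 0.0157, -0.0625,  0.15  ]), 'F', array([-3.54,  5.19,  4.59]))
True
(23.79, 'baker', array([ 0.0159, -0.0627,  0.1719]), 'F', array([-0.42, -0.  , -0.27]))
```

View pics/d8z.png

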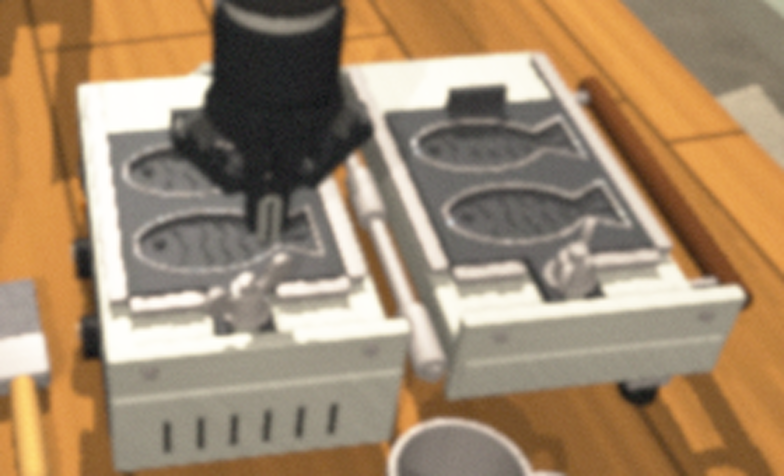

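```bash
python3 - <<'E'
from h import *
print(stroke(95,30,mf=11,step=13,speed=.04)); lift()
r.move_straight(pt(60,.23),Q0,speed=.15)
r.reach(bw(B,(0,-.17,.23))[0],Q0); r.hold(.2)
w=snap('wrist','w9'); print(fs())
snap('scene','s9')
v=cv2.resize(w.p[30:190,130:420],None,fx=2.75,fy=2.75,interpolation=cv2.INTER_CUBIC); cv2.imwrite('pics/w9z.png',v[:,:,::-1])
E
```

```text
(24.06, 'baker', array([-0.0022, -0.0583,  0.1715]), 'F', array([ 0.02,  0.56, -0.39]))
STOP
(82, np.float64(80.8), [-0.12, 0.86, -0.87])
(69, np.float64(68.4), [-0.46, 0.4, 0.3])
(56, np.float64(58.5), [-4.58, 3.29, 2.69])
(43, np.float64(57.4), [-4.52, 6.78, 5.78])
(25.55, 'baker', array([ 0.0158, -0.0626,  0.1498]), 'F', array([-4.52,  6.78,  5.78]))
True
(27.19, 'baker', array([ 1.000e-04, -1.689e-01,  2.297e-01]), 'F', array([-0.22, -0.67, -0.07]))
```

View pics/w9z.png

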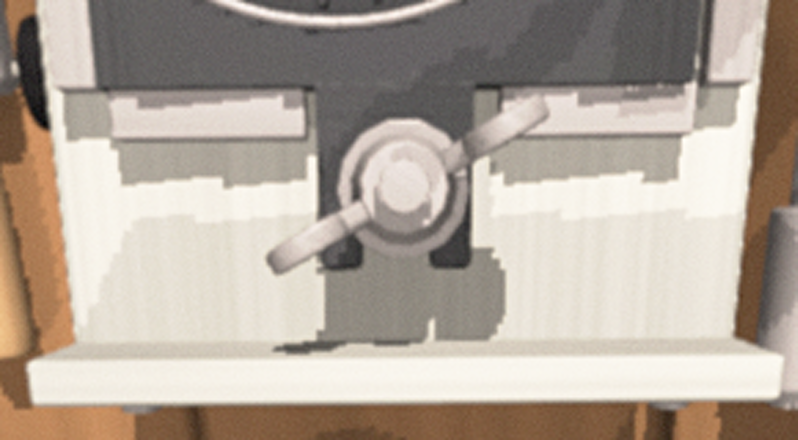

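View pics/s9.png

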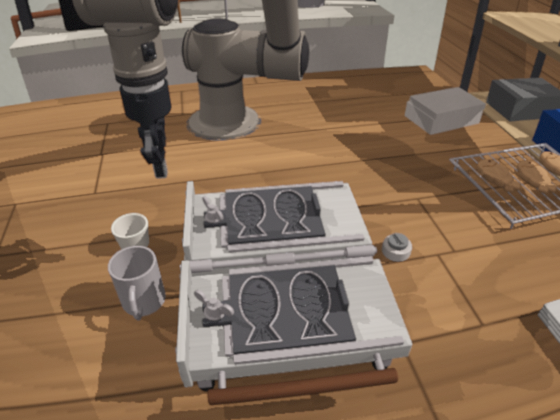

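```bash
python3 - <<'E'
from h import *
r.finish_job(); print(fs())
E
```

```text
the job is handed in; nothing more can be done
the job is handed in; nothing more can be done
```

The mould plate is home and the wing nut is seated. I handed the job in after about 27 s of the 64 s allowed.

- **Plate:** I pushed the tab with closed fingertips about 45 mm until the plate stopped. A second push, with a 20 N force limit, stopped within 0.1 mm of the same place. The wrist picture shows the plate's edge against both lip blocks, with the stud in the slot and the ear under the nut.
- **Wing nut:** I turned it clockwise with four closed-finger strokes, about 9.5 rad in all, until it stopped. A fifth, confirming stroke met firm resistance (about 10 N) at the same angle.
- **Last checks:** In the final wrist picture the wings stand at about 0.53 rad, against 0.50 when seated, which is within what I can read from the picture. I did not measure the nut's final height separately. The jug, pot and timer are where they were. The brush was never near the arm's path and I did not check it at the end.
- **Disagreement:** My first estimate of the nut's axis was about 1 mm off from the second picture, so I used the second for the strokes. No check failed.

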